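Set the spice grinder to coarse, seat its cover on the pin and hold it down

ROBOT

A 7-joint arm with a two-finger parallel gripper is mounted at the origin on a cart in front of the work surface, level with it; the furniture and walls round the work are solid. World frame = base frame: x ahead of the robot, y to its left, z up, the work surface at z = 0. Lengths are in m, angles in rad, forces in N, time in s.
With the tool pointing down it reaches from about 0.4 to 0.85 m from the base axis. Payload 4.5 kg.
Tool frame: the origin (TCP) lies midway between the tips of the shut fingers; the grasp point (between the pads) lies 19 mm behind it (robot.grasp_offset is the distance from the TCP to the grasp point, in m); y points along the fingers, x is the direction in which the jaws open and shut, and the axes are right-handed (so a half turn about y gives the same grasp; the last joint's range is limited). The gripper opens to 85 mm and grips with 20 to 120 N. Pads are 22 mm wide; open, the fingers measure 114 mm over their backs; the gripper's body (76 mm by 85 mm) begins 54 mm behind the grasp point. The pads swing forward as they close: fully open they stand 13 mm farther back than shut.
Start: joints at [1.313, 0.689, -0.195, 1.565, 0.157, 0.902, -0.215], TCP at [0.18, -0.599, 0.231] pointing down, gripper open.
Joint ranges: [-3.01, 3.01], [-0.46, 2.08], [-1.47, 1.51], [0.13, 2.56], [-1, 4.14], [0.04, 2.09], [-2.66, 2.66]. Speed limits (rad/s): [2.57, 2.57, 3.14, 3.14, 3.14, 3.14, 3.14].

INTERFACE

Orientations are given as a unit quaternion [x, y, z, w].
In Python, from cell import robot gives the robot as it stands.
- The arm moves only by the shell command python3 -m inch 'ROWS' [OPENING] [FORCE]. ROWS is text: rows parted by semicolons, each of 4 numbers parted by spaces: the shift along the tool's x, y, z in cm, then the turn about the tool's y in degrees. A call has 1 to 12 rows; each row is the pose to reach, as a shift and turn from the pose commanded when the call began, along the tool's axes at that moment; what a row does not reach only later rows make up. A row lasts 1/8 s, in which the tool goes at most 62.5 mm and 10.7 degrees, less where a joint would pass 70% of its speed; a pose out of reach is approached as far as the arm can. A call with a gripper value outside its range is refused whole. OPENING is the finger opening in cm, from 0 to 8.54, set as the call begins (- or left out, the last holds). The fingers move at their own pace and stop on an object; FORCE is the grip in N (left out, the last holds). Time passes only in rows, so rows that repeat a pose let the fingers close. It gives the time, the measured TCP pose, the force and the opening at its end, in the units of the state.
- robot.observe(): the state, without advancing time (a new reading comes with each control period).
- robot.get_image(name): name is "scene" or "top" or "wrist"; returns a dict with "pixels" (420x560x3 uint8, blue, green, red), "range_z" (420x560 float32, m along the optical axis (not along the pixel's ray), 0 where there is no reading), "fovy" (degrees; the focal length in pixels is half the picture's height over the tangent of half this angle, whatever the lens; pixels are square), "cx", "cy" (the principal point, pixels), "k1" (the pictures are not rectified: a ray, as slopes to the right and down, at radius r is drawn at 1 + k1 r^2 times it, then the intrinsics apply), "eye" and "attitude" of the camera in the world; the wrist camera has in their place "T_tool_cam" (4x4, takes a point from camera to tool coordinates, whose origin is the TCP and whose axes are the tool frame's). Camera axes: x right, y up, looking along -z (the intrinsics and any distortion apply to the point x, -y, -z); pixel columns grow to the right and rows downward; lengths in m; the calibration is good to about 2 mm. A picture is of the moment at which its call begins: read the wrist's pose just before it.
- robot.hand_in(): hands the job in, once; it reports no verdict.
Trained networks look in the newest picture that a camera, given by its name, has taken for a name from the list of things; names that differ only in an ending like _2 or _b are one class to them, and where a whole thing is asked for, a point or a joint stands for the part that bears it (a point fixed in the world has none). Each returns a list of dicts, best first, with "conf" (0 to 1); they miss things now and then, are a little off and sometimes report something else, mostly with a low value. They report only what shows in the picture. A call takes as long as a camera call.
- robot.find_in(camera, query): "bbox" ([left, top, right, bottom] in pixels, round what is visible of it).
- robot.place_of(camera, query): "location" ([row, column] in pixels: a listed point, or the origin of a listed thing).
The state is a dict: "t": time; "joints": joint angles; "joint_velocities": joint speeds; "tau": joint torques, N m; "eef_pos": TCP position; "eef_rot": TCP orientation; "contact_force": force on the tool from outside, world axes, zero at the start; "torque": the same for the moment, N m; "grip_width": opening from 0.0 (shut) to 1.0 (fully open).
Only numpy, scipy, OpenCV 4.12 (cv2) and the standard library are available. Lean on these libraries where they do the work, as an engineer would, in place of code of your own. Each camera call takes 0.05 s, during which the arm holds its last target. There are 200 camera calls.

TASK

Get the spice grinder running on its coarsest setting: first slide the orange size slide fully home to its end stop at the large-dot end. Then take the grey cover by its knob, feel it over the brass pin on the grinder until it drops on level, press it all the way down against the sprung black collar, and finish still gripping the knob and holding it down, since the grinder only runs while the cover is held. Leave the other things on the worktop where they are.

Things in the scene. Friction and masses are not known exactly. Their poses are not given: they have to be found in the camera images.
- grinder: white spice grinder base, fixed to the worktop; a round body (radius 71 mm) joined to a rectangular arm (104 wide in x, reaching to y = -150). Origin under the round body's centre on the worktop, z up. Its flat top (deck) is 48 mm above the origin and carries the brass pin at the round body's centre, and the size slide on the arm at y = -115. Yaw varies; its -x axis points roughly towards the robot.
- pin_tip (a point): tip of the upright brass locating pin: 14 mm diameter, rising 24 mm above the deck (14 mm above the raised collar), its last 4 mm tapered to 9 mm diameter; 72 mm above the worktop. Hidden once the cover is above it. Beware: wall cupboards hang beyond x = 0.57 m, from 0.46 m above the worktop up; keep lifts low so that the wrist clears them
- plunger (a joint): sprung black collar round the pin, 52 mm outer diameter, its top 10 mm above the deck when up; 0 = up, 0.008 m = fully down. It starts to yield at about 5 N of push and is fully down at about 11 N in all, including the weight of whatever lies on it; the cover alone cannot push it down
- size_slide (a joint): travel of the orange size slide, m: 0 = fine end (away from the robot, small dot), 0.040 = coarse end stop (large dot, nearest the robot). It moves along the grinder's -x axis as the value grows, needs about 2.5 N and stays where it is left; starts part way
- slide_grip (a point): grasp point in the orange slide's upright grip, 24 mm above the deck; the grip is 22 mm long (grinder x), 12 mm thick (grinder y) and stands 36 mm above the deck, its top 12 mm above this point. Axes are the grinder's. Pinch it across y from above
- cover_knob (a point): centre of the cover's round black knob, half-way up: 34 mm diameter, 40 mm tall (20 above and below this point; below the knob lies the disc), 52 mm above the cover's flat underside; the loose cover weighs about 0.25 kg
- cover_socket (a point): centre of the mouth of the blind round socket in the flat underside of the grey cover, straight below the knob; z up through the knob. Socket 17 mm diameter and 24 mm deep, with a 2 mm chamfer. The cover is a disc 110 mm across, 32 mm thick without the knob, round about this axis, and starts lying on the worktop, knob up. Dropped on, this point rests 14 mm below the pin tip, pressed down 22 mm below it
- jar: small empty glass jar with metal lid, 56 mm wide, 65 tall, a bystander; origin under its centre
- mill: small salt shaker, 44 mm wide, 90 tall, a bystander; origin under its centre
- onion: brown onion, 82 mm wide, 94 tall, a bystander; origin under its centre
- garlic: garlic bulb, 50 mm wide, 51 tall, a bystander; origin under its centre
- mug: white mug with blue stripes, 80x115 mm, 102 tall, a bystander; origin under its centre
- spoon: steel teaspoon lying flat, 132 mm long, 26 wide, a bystander; origin under its centre

How it is judged:
On the way, in this order (a step that is already met when the one before it is completed fails the run):
1. the size slide is pushed home to its coarse end stop (value of joint size_slide above 0.037 m), for 0.2 s.
2. the cover has dropped over the pin and stands level (horizontal distance between cover_socket and pin_tip below 0.004 m and angle between cover_socket's own z axis and vertical below 0.07 rad and value of joint size_slide above 0.037 m and z of cover_socket in the frame of pin_tip below -0.01 m), for 0.1 s.
At the end, for the whole second after the job is handed in: The size slide is within 3 mm of its coarse end stop; the cover is on the pin (socket within 4 mm of the pin axis, level within 4 degrees) and pressed down so that the sprung collar is at least 5.5 of its 8 mm down; the gripper still touches and holds the cover, which is at rest (horizontal distance between cover_socket and pin_tip below 0.004 m and angle between cover_socket's own z axis and vertical below 0.07 rad and value of joint size_slide above 0.037 m and value of joint plunger above 0.0055 m and z of cover_socket in the frame of pin_tip below -0.018 m and contact force between the fingers and cover above 1 N and contact force between cover and plunger above 4 N and linear speed of cover below 0.02 m/s); the arm keeps its last pose, push and grip.
It fails at once if a bystander (jar, shaker, onion, garlic, mug or spoon) was moved more than 30 mm (distance of any of jar, mill, onion, garlic, mug, spoon from where it was at the start of the episode above 0.03 m).
It also fails if it takes over 45 s, if anything falls off the work surface, if the arm or the gripper's body presses on something with over 40 N, if the wrist force passes 120 N, or if a joint passes its speed limit or range.

## Working session

There is one attempt and no reset: what is moved stays moved. The work goes in short steps, Python scripts to look and compute and a shell command to move; the robot and the scene stay as the last step left them, time stands still between calls to the robot, and variables do not carry over. Pictures are saved under pics/ and viewed, about 8 in all and at most 12, crops included, and the job is handed in when it is done.

```bash
ls; mkdir -p pics; cat > h.py <<'E'
import numpy as np, cv2
from scipy.spatial.transform import Rotation as R
from cell import robot
def pose():
    s=robot.observe(); T=np.eye(4); T[:3,:3]=R.from_quat(s['eef_rot']).as_matrix(); T[:3,3]=s['eef_pos']; return T
def grab(n):
    T=pose(); im=robot.get_image(n)
    if 'T_tool_cam' in im: C=T@np.array(im['T_tool_cam'])
    else:
        C=np.eye(4); a=np.array(im['attitude']); C[:3,:3]=a if a.shape==(3,3) else R.from_quat(a).as_matrix(); C[:3,3]=im['eye']
    im['C']=C; im['f']=im['pixels'].shape[0]/2/np.tan(np.radians(im['fovy'])/2); return im
def rays(im,rc):
    rc=np.atleast_2d(rc).astype(float); f=im['f']
    K=np.array([[f,0,im['cx']],[0,f,im['cy']],[0,0,1]])
    p=cv2.undistortPoints(rc[:,None,::-1].copy(),K,np.array([im['k1'],0,0,0.]))[:,0]
    d=np.c_[p[:,0],-p[:,1],-np.ones(len(p))]
    return d@im['C'][:3,:3].T
def onz(im,rc,z):
    d=rays(im,rc); e=im['C'][:3,3]; return e+d*((z-e[2])/d[:,2])[:,None]
def cloud(im):
    h,w=im['range_z'].shape; g=np.stack(np.mgrid[0:h,0:w],-1).reshape(-1,2)
    P=im['C'][:3,3]+rays(im,g)*im['range_z'].reshape(-1,1); P[im['range_z'].ravel()==0]=np.nan; return P.reshape(h,w,3)
E
cat > m.py <<'E'
from h import *
zs=dict(pin_tip=.072,slide_grip=.072,cover_knob=.052,cover_socket=0,grinder=0,jar=0,mill=0,onion=0,garlic=0,mug=0,spoon=0)
for c in ('top','scene'):
    im=grab(c); cv2.imwrite(f'pics/{c}0.png',im['pixels']); print(c,im['C'][:3,3].round(3))
    for n,z in zs.items():
        for q in robot.place_of(c,n)[:2]: print(n,round(q['conf'],2),np.round(q['location']),onz(im,q['location'],z)[0].round(4))
print(robot.observe())
E
python3 m.py
```

```text
pics
top [0.412 0.194 1.176]
pin_tip 0.74 [213. 377.] [ 0.5142 -0.104   0.072 ]
slide_grip 0.55 [219. 417.] [ 0.4959 -0.2213  0.072 ]
slide_grip 0.33 [216. 375.] [ 0.5061 -0.098   0.072 ]
cover_knob 0.64 [214. 264.] [0.5142 0.2213 0.052 ]
grinder 0.86 [216. 376.] [ 0.5119 -0.1226  0.    ]
grinder 0.3 [217. 264.] [0.5109 0.222  0.    ]
jar 0.68 [164. 329.] [0.6751 0.0192 0.    ]
mill 0.67 [213. 378.] [ 0.522  -0.1281  0.    ]
mill 0.63 [167. 373.] [ 0.6633 -0.1168  0.    ]
onion 0.89 [157. 415.] [ 0.696  -0.2504  0.    ]
garlic 0.65 [252. 186.] [0.4071 0.4563 0.    ]
garlic 0.6 [169. 374.] [ 0.6595 -0.1189  0.    ]
mug 0.66 [226. 127.] [0.4852 0.6338 0.    ]
spoon 0.64 [264. 277.] [0.3699 0.183  0.    ]
scene [-0.738  0.113  0.764]
slide_grip 0.4 [221. 403.] [ 0.5074 -0.2348  0.072 ]
cover_knob 0.73 [229. 269.] [0.4312 0.2175 0.052 ]
cover_knob 0.61 [220. 271.] [0.4961 0.2165 0.052 ]
cover_socket 0.69 [230. 270.] [0.509  0.2197 0.    ]
jar 0.43 [212. 324.] [0.6693 0.028  0.    ]
garlic 0.47 [242. 193.] [0.4053 0.472  0.    ]
mug 0.72 [230. 159.] [0.4639 0.6116 0.    ]
spoon 0.41 [253. 274.] [0.3702 0.1938 0.    ]
{'t': 1.2, 'joints': array([ 1.31279761,  0.68912022, -0.19457882,  1.56530654,  0.1572954 ,
        0.90249289, -0.21508582]), 'joint_velocities': array([-0.00046991,  0.00167402,  0.0001763 ,  0.00079024,  0.00124973,
        0.00020054,  0.00017739]), 'tau': array([ 9.77728746e-06, -5.39542973e+01, -1.26680184e+00, -1.58879292e+01,
        1.00539165e-02,  1.47263261e-03,  9.89510596e-06]), 'eef_pos': array([ 0.17981754, -0.59859448,  0.23130179]), 'eef_rot': array([ 0.56739342, -0.42197531,  0.42200765, -0.56737209]), 'contact_force': array([0.71789932, 0.4118204 , 0.21813266]), 'torque': array([-0.01672687, -0.01055756,  0.00575092]), 'grip_width': 0.9983524698027572}
```

```bash
cat > m2.py <<'E'
from h import *
im=grab('top'); P=cloud(im); np.save('top.npy',P)
cv2.imwrite('pics/t1.png',cv2.resize(im['pixels'][120:300,160:460],None,fx=2.6,fy=2.6,interpolation=cv2.INTER_CUBIC))
z=P[...,2]; near=(abs(P[...,0]-.5)<.16)&(P[...,1]<0)&(P[...,1]>-.35)
d=near&(abs(z-.048)<.005); Q=P[d]
r=cv2.minAreaRect(Q[:,:2].astype(np.float32)*1000); print('deck',d.sum(),np.median(Q[:,2]),r)
hsv=cv2.cvtColor(im['pixels'],cv2.COLOR_BGR2HSV)
o=near&(hsv[...,0]>3)&(hsv[...,0]<20)&(hsv[...,1]>150)&(z>.04)
print('orange',o.sum()); A=P[o]; t=A[A[:,2]>.07]; print(len(t),t.mean(0) if len(t) else A, A.min(0),A.max(0))
k=(abs(P[...,0]-.51)<.1)&(abs(P[...,1]-.22)<.1)
for lo,hi in((.02,.045),(.06,.085)):
    B=P[k&(z>lo)&(z<hi)]; print('cover',lo,len(B),B.mean(0),cv2.minEnclosingCircle(B[:,:2].astype(np.float32)))
T=pose(); print(T.round(3))
E
python3 m2.py
```

```text
deck 2269 0.046857727185724896 ((558.673828125, -155.53518676757812), (219.4194793701172, 224.3150634765625), 83.77095031738281)
orange 61
28 [ 0.50018854 -0.22063633  0.07947877] [ 0.48655752 -0.2263805   0.04602017] [ 0.51581545 -0.21509431  0.08639057]
cover 0.02 935 [0.50641934 0.21954999 0.02964941] ((0.507293701171875, 0.21978655457496643), 0.05491626635193825)
cover 0.06 107 [0.50681466 0.21990502 0.06982091] ((0.5072415471076965, 0.21960194408893585), 0.016818247735500336)
[[ 0.288  0.     0.958  0.18 ]
 [-0.958 -0.     0.288 -0.599]
 [ 0.    -1.     0.     0.231]
 [ 0.     0.     0.     1.   ]]
```

View pics/t1.png

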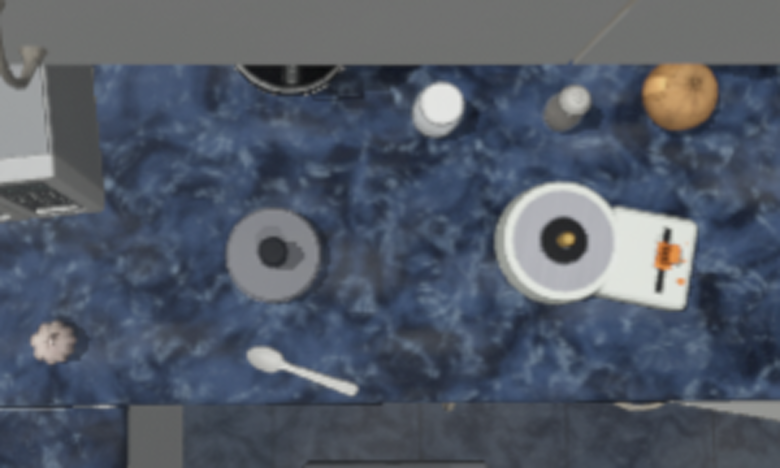

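```bash
python3 - <<'E'
from h import *
P=np.load('top.npy'); z=P[...,2]
m=(abs(z-.047)<.006)&(P[...,1]<-.19)&(P[...,1]>-.30)&(abs(P[...,0]-.5)<.08)
Q=P[m]; r=cv2.minAreaRect(Q[:,:2].astype(np.float32)*1000); print(m.sum(),r)
m=(abs(z-.047)<.006)&(P[...,1]<-.0)&(P[...,1]>-.17)&(abs(P[...,0]-.51)<.09)
print(m.sum(),cv2.minEnclosingCircle(P[m][:,:2].astype(np.float32)))
E
python3 -m inch '-27.2 3 41.6 23;-27.2 3 41.6 23;-27.2 3 41.6 23;-27.2 3 41.6 23;-27.2 3 41.6 23;-27.2 3 41.6 23;-27.2 3 41.6 23;-27.2 3 41.6 23;-27.2 3 41.6 23;-27.2 3 41.6 23;-27.2 3 41.6 23' 6
python3 - <<'E'
from h import *
im=grab('wrist'); P=cloud(im); np.save('w1.npy',P); z=P[...,2]
cv2.imwrite('pics/w1.png',im['pixels'])
for n,zz in dict(pin_tip=.072,slide_grip=.072).items():
    for q in robot.place_of('wrist',n)[:2]: print(n,round(q['conf'],2),np.round(q['location']),onz(im,q['location'],zz)[0].round(4))
hsv=cv2.cvtColor(im['pixels'],cv2.COLOR_BGR2HSV)
o=(hsv[...,0]>3)&(hsv[...,0]<20)&(hsv[...,1]>150)&(z>.07)&(z<.1)&(abs(P[...,0]-.5)<.05)&(abs(P[...,1]+.22)<.04)
A=P[o];print(o.sum(),A.mean(0),cv2.minAreaRect(A[:,:2].astype(np.float32)*1000))
print(pose().round(3))
E
```

```text
702 ((496.7640380859375, -218.43804931640625), (76.23554229736328, 103.02421569824219), 79.08755493164062)
1404 ((0.5108457803726196, -0.11442561447620392), 0.07685981690883636)
t: 2.62
eef_pos: [0.4988, -0.2202, 0.2014]
eef_rot: [0.471, -0.527, 0.527, -0.471]
contact_force: [0.3, 0.9, 0.8]
grip_width: 0.703
pin_tip 0.63 [192. 154.] [ 0.5209 -0.109   0.072 ]
pin_tip 0.29 [ 27. 160.] [ 0.6524 -0.1429  0.072 ]
slide_grip 0.95 [197. 284.] [ 0.5031 -0.2261  0.072 ]
167 [ 0.50173195 -0.22419573  0.08351987] ((502.7525939941406, -223.7260284423828), (11.481919288635254, 20.236188888549805), 83.46234130859375)
[[-0.112 -0.     0.994  0.499]
 [-0.994 -0.001 -0.112 -0.22 ]
 [ 0.001 -1.    -0.     0.201]
 [ 0.     0.     0.     1.   ]]
```

View pics/w1.png

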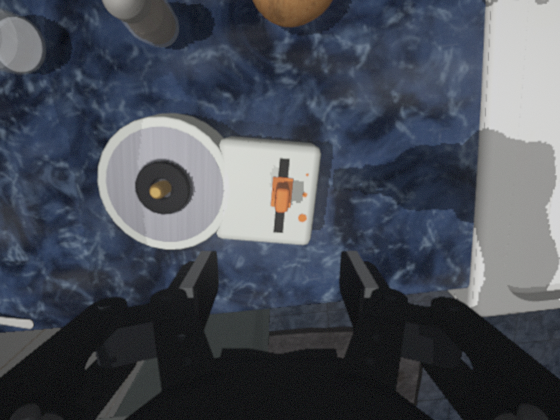

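```bash
python3 -m inch '0.3 5 0.4 4.5;0.3 10 0.4 4.5;0.3 13 0.4 4.5;0.3 14.3 0.4 4.5;0.3 14.3 0.4 4.5' && python3 -m inch '0 0 0 0;0 0 0 0;0 0 0 0;0 0 0 0;0 0 0 0' 0.8 30
```

```text
t: 3.4
eef_pos: [0.5034, -0.2222, 0.0581]
eef_rot: [-0.451, 0.545, -0.545, 0.45]
contact_force: [-0.3, -0.1, -0.0]
grip_width: 0.702
t: 4.03
eef_pos: [0.504, -0.224, 0.0595]
eef_rot: [0.45, -0.544, 0.546, -0.45]
contact_force: [-1.4, -3.5, 7.3]
grip_width: 0.133
```

```bash
python3 -m inch '0 -0.2 -0.5 0;0 -0.2 -1 0;0 -0.2 -1.5 0;0 -0.2 -1.9 0;0 -0.2 -1.9 0'
```

```text
t: 4.65
eef_pos: [0.4843, -0.22, 0.0596]
eef_rot: [0.451, -0.545, 0.546, -0.45]
contact_force: [0.8, -4.6, -8.6]
grip_width: 0.134
```

```bash
python3 -m inch '0 0 -0.4 0;0 0 -0.8 0;0 0 -1 0;0 0 -1 0'; python3 -m inch '0 0 -0.3 0;0 0 -0.6 0;0 0 -0.6 0'
```

```text
t: 5.15
eef_pos: [0.4796, -0.219, 0.0597]
eef_rot: [0.449, -0.542, 0.548, -0.452]
contact_force: [7.4, -7.2, -17.5]
grip_width: 0.129
t: 5.52
eef_pos: [0.4794, -0.219, 0.0599]
eef_rot: [0.447, -0.539, 0.551, -0.454]
contact_force: [17.3, -9.8, -26.8]
grip_width: 0.135
```

```bash
python3 -m inch '0 0.1 0.9 0;0 0.1 0.9 0' && python3 -m inch '0 0 0 0;0 0 0 0;0 -2 0 0;0 -6 0 0;0 -11 0 0;0 -14.5 0 0;0 -14.5 0 0' 6
python3 - <<'E'
from h import *
im=grab('wrist'); P=cloud(im); np.save('w2.npy',P); z=P[...,2]
cv2.imwrite('pics/w2.png',im['pixels'])
for n,zz in dict(pin_tip=.072,slide_grip=.072).items():
    for q in robot.place_of('wrist',n)[:2]: print(n,round(q['conf'],2),np.round(q['location']),onz(im,q['location'],zz)[0].round(4))
hsv=cv2.cvtColor(im['pixels'],cv2.COLOR_BGR2HSV)
o=(hsv[...,0]>3)&(hsv[...,0]<20)&(hsv[...,1]>150)&(z>.07)&(z<.1)&(abs(P[...,0]-.48)<.05)&(abs(P[...,1]+.22)<.04)
A=P[o];print(o.sum(),A.mean(0),cv2.minAreaRect(A[:,:2].astype(np.float32)*1000))
print(pose().round(3))
E
```

```text
t: 5.78
eef_pos: [0.4797, -0.2191, 0.0596]
eef_rot: [0.45, -0.544, 0.547, -0.451]
contact_force: [1.7, -5.5, -1.5]
grip_width: 0.135
t: 6.65
eef_pos: [0.4795, -0.2169, 0.2068]
eef_rot: [0.45, -0.543, 0.546, -0.452]
contact_force: [0.9, 0.7, -1.6]
grip_width: 0.705
pin_tip 0.75 [181. 157.] [ 0.5192 -0.111   0.072 ]
slide_grip 0.97 [198. 284.] [ 0.4811 -0.2226  0.072 ]
217 [ 0.47867568 -0.21916274  0.08353492] ((479.0773620605469, -218.99502563476562), (11.95863151550293, 18.67428970336914), 76.86865234375)
[[-0.186 -0.002  0.982  0.477]
 [-0.982  0.001 -0.186 -0.216]
 [-0.001 -1.    -0.002  0.203]
 [ 0.     0.     0.     1.   ]]
```

View pics/w2.png

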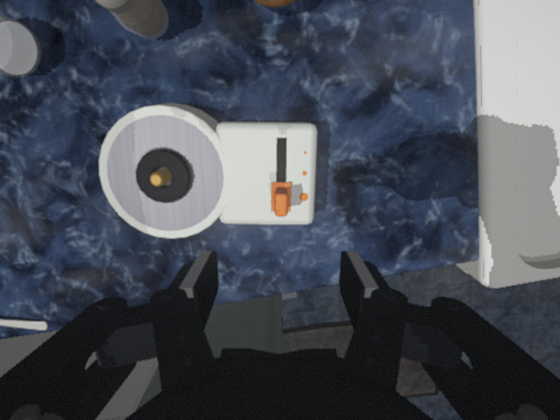

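```bash
cat > pin.py <<'E'
from h import *
def pin(P,g=(.517,-.108)):
    z=P[...,2]; near=np.hypot(P[...,0]-g[0],P[...,1]-g[1])<.11
    A=P[near&(z>.066)&(z<.08)&(np.hypot(P[...,0]-g[0],P[...,1]-g[1])<.03)]; print('pin top',len(A),A.mean(0),A[:,2].max())
    B=P[near&(z>.0535)&(z<.062)&(np.hypot(P[...,0]-g[0],P[...,1]-g[1])<.04)]; print('collar',len(B),cv2.minEnclosingCircle(B[:,:2].astype(np.float32)),np.median(B[:,2]))
    C=P[near&(abs(z-.048)<.004)&(P[...,1]>g[1]-.04)][:,:2]
    # body rim: fit circle r=71 on outer points
    h=cv2.convexHull(C.astype(np.float32))[:,0].astype(float); h=h[h[:,1]>g[1]-.03]
    from scipy.optimize import least_squares
    r=least_squares(lambda c:np.hypot(*(h-c[:2]).T)-c[2],[*g,.071],loss='soft_l1',f_scale=.001); print('rim',len(h),r.x)
if __name__=='__main__': pin(np.load('w2.npy'))
E
python3 pin.py
python3 -m inch '-10.7 0 1.5 0;-10.7 0 1.5 0;-10.7 0 1.5 0;-10.7 0 1.5 0' 
python3 - <<'E'
from h import *
from pin import pin
im=grab('wrist'); print(pose().round(4)); P=cloud(im); pin(P)
cv2.imwrite('pics/w3.png',im['pixels'])
for q in robot.place_of('wrist','pin_tip')[:2]: print(round(q['conf'],2),np.round(q['location']),onz(im,q['location'],.072)[0].round(4))
E
```

```text
pin top 175 [ 0.52105446 -0.11160268  0.0703238 ] 0.07324601687528914
collar 1906 ((0.5206553339958191, -0.11052735149860382), 0.025981104001402855) 0.057704436237707546
rim 35 [ 0.52052512 -0.11085834  0.06671472]
t: 7.3
eef_pos: [0.5117, -0.1151, 0.2031]
eef_rot: [-0.452, 0.545, -0.544, 0.45]
contact_force: [-0.0, -1.0, 0.2]
grip_width: 0.696
[[-1.887e-01 -2.500e-03  9.820e-01  5.117e-01]
 [-9.820e-01 -8.000e-04 -1.887e-01 -1.159e-01]
 [ 1.300e-03 -1.000e+00 -2.300e-03  2.034e-01]
 [ 0.000e+00  0.000e+00  0.000e+00  1.000e+00]]
pin top 174 [ 0.52140048 -0.11059688  0.07057588] 0.07322550969558289
collar 1931 ((0.5209863185882568, -0.11020094156265259), 0.02598976530134678) 0.05781255030706062
rim 38 [ 0.52125637 -0.11026796  0.06673478]
0.67 [193. 271.] [ 0.5207 -0.1102  0.072 ]
```

```bash
python3 -m inch '-32.5 0 -6.4 0;-32.5 0 -6.4 0;-32.5 0 -6.4 0;-32.5 0 -6.4 0;-32.5 0 -6.4 0;-32.5 0 -6.4 0;-32.5 0 -6.4 0;-32.5 0 -6.4 0' 
python3 - <<'E'
from h import *
im=grab('wrist'); T=pose();print(T.round(4)); P=cloud(im); z=P[...,2]
from scipy.optimize import least_squares
k=np.hypot(P[...,0]-.51,P[...,1]-.216)<.08
for lo,hi in((.026,.040),(.066,.08)):
    B=P[k&(z>lo)&(z<hi)]; print('cover',len(B),B.mean(0),cv2.minEnclosingCircle(B[:,:2].astype(np.float32)))
for q in robot.place_of('wrist','cover_knob')[:2]: print(round(q['conf'],2),np.round(q['location']),onz(im,q['location'],.052)[0].round(4))
E
```

```text
t: 8.4
eef_pos: [0.5112, 0.213, 0.2042]
eef_rot: [0.45, -0.545, 0.546, -0.449]
contact_force: [0.3, -0.2, 0.0]
grip_width: 0.705
[[-1.917e-01 -2.000e-04  9.815e-01  5.113e-01]
 [-9.815e-01 -2.200e-03 -1.917e-01  2.131e-01]
 [ 2.200e-03 -1.000e+00  2.000e-04  2.042e-01]
 [ 0.000e+00  0.000e+00  0.000e+00  1.000e+00]]
cover 6780 [0.51312165 0.21745042 0.03098355] ((0.5088402032852173, 0.21838228404521942), 0.05459399148821831)
cover 967 [0.50991278 0.21808024 0.07097261] ((0.5087965726852417, 0.21836036443710327), 0.01692305877804756)
0.79 [198. 273.] [0.5099 0.2185 0.052 ]
```

```bash
python3 -m inch '-0.5 5 -0.35 0;-0.5 10 -0.35 0;-0.5 14 -0.35 0;-0.5 16.6 -0.35 0;-0.5 16.6 -0.35 0' && python3 -m inch '0 0 0 0;0 0 0 0;0 0 0 0;0 0 0 0;0 0 0 0' 2 70
```

```text
t: 9.12
eef_pos: [0.5073, 0.2199, 0.0368]
eef_rot: [-0.452, 0.545, -0.545, 0.449]
contact_force: [-0.8, 0.1, -0.4]
grip_width: 0.704
t: 9.75
eef_pos: [0.5092, 0.2215, 0.04]
eef_rot: [0.45, -0.544, 0.546, -0.451]
contact_force: [-0.8, -3.4, 6.8]
grip_width: 0.375
```

```bash
python3 -m inch '0 -3 0 0;0 -6 0 0;0 -9 0 0;0 -9.8 0 0;0 -9.8 0 0;0 -9.8 0 0'
python3 - <<'E'
from h import *
im=grab('wrist'); T=pose();print(T.round(4)); P=cloud(im); z=P[...,2]
cv2.imwrite('pics/w4.png',im['pixels'])
k=np.hypot(P[...,0]-.51,P[...,1]-.216)<.08
B=P[k&(z>.10)&(z<.15)];B=B[B[:,0]>.53]; print('cover',len(B),np.median(B[:,2]))
c=np.linalg.lstsq(np.c_[B[:,:2],np.ones(len(B))],B[:,2],rcond=None)[0]; print('tilt',c)
E
```

```text
t: 10.5
eef_pos: [0.5074, 0.2219, 0.1352]
eef_rot: [-0.452, 0.545, -0.545, 0.45]
contact_force: [-0.3, -0.4, -2.7]
grip_width: 0.37
[[-0.1869 -0.0022  0.9824  0.5074]
 [-0.9824 -0.0011 -0.1869  0.2218]
 [ 0.0015 -1.     -0.0019  0.1351]
 [ 0.      0.      0.      1.    ]]
cover 9154 0.1259763517636923
tilt [-0.20838683  0.01627248  0.23462168]
```

View pics/w4.png

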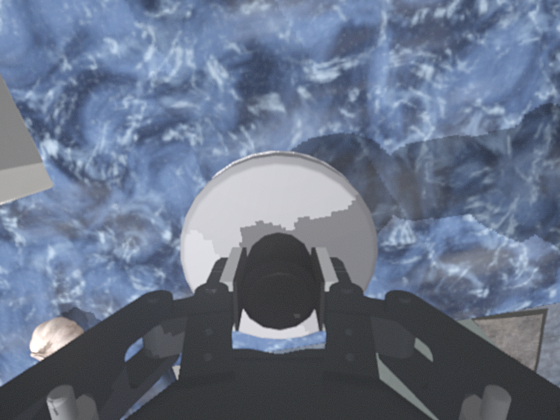

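```bash
cat > tilt.py <<'E'
from h import *
def tilt():
    im=grab('wrist'); T=pose(); P=cloud(im)
    Q=(P.reshape(-1,3)-T[:3,3])@T[:3,:3]   # tool coords
    Q=Q.reshape(P.shape)
    m=(abs(Q[...,0])<.048)&(Q[...,2]>.024)&(Q[...,2]<.048)&(abs(Q[...,1])<.035)
    B=Q[m]; 
    for i in range(6):
        A=np.c_[B[:,0],B[:,2],np.ones(len(B))]; c=np.linalg.lstsq(A,B[:,1],rcond=None)[0]; e=abs(A@c-B[:,1]); B=B[e<max(.0015,2*np.median(e))]
    n=T[:3,:3]@np.array([c[0],-1,c[1]]); n/=np.linalg.norm(n)
    # rim outline: points near disc plane -> circle of 55mm
    M=m.copy(); al=Q.reshape(-1,3); al=al[(abs(np.c_[al[:,0],al[:,2],np.ones(len(al))]@c-al[:,1])<.002)&(abs(al[:,0])<.07)&(al[:,2]<.08)&(al[:,2]>-.03)]
    h=cv2.convexHull(al[:,[0,2]].astype(np.float32))[:,0].astype(float); h=h[h[:,1]>.015]
    from scipy.optimize import least_squares
    r=least_squares(lambda p:np.hypot(*(h-p).T)-.0545,[0,0],loss='soft_l1',f_scale=.001).x
    print('n',len(B),'plane tool y = %.3f x + %.3f z + %.4f'%tuple(c),'normal',n.round(3),'disc centre tool x,z',r.round(4),'TCP',T[:3,3].round(4)); return c,r,T
if __name__=='__main__': tilt()
E
python3 tilt.py
```

```text
n 5816 plane tool y = -0.001 x + 0.042 z + 0.0077 normal [ 0.043 -0.006  0.999] disc centre tool x,z [ 0.     -0.0019] TCP [0.5075 0.2219 0.1352]
```

```bash
python3 -m inch '5 0 1.2 0;10 0 2.4 0;15 0 3.6 0;20 0 4.9 0;25 0 6.1 0;29 0 7.1 0;32.4 0 7.9 0;32.4 0 7.9 0;32.4 0 7.9 0;32.4 0 7.9 0'; python3 - <<'E'
from tilt import *
c,r,T=tilt(); print(T.round(4))
o=r[1]+c[1]*0-.032*c[1]
s=T[:3,3]+T[:3,0]*r[0]+T[:3,2]*o; d=np.array([.521,-.1103,0])-s; d[2]=0
print('socket',s,'shift tool cm',(T[:3,:3].T@d*100).round(2), 'bottom z',s[2]-c[2]-.032)
print(robot.observe()['contact_force'])
E
```

```text
t: 11.85
eef_pos: [0.5252, -0.1093, 0.136]
eef_rot: [-0.451, 0.545, -0.544, 0.452]
contact_force: [-0.3, 2.0, -2.8]
grip_width: 0.376
n 5847 plane tool y = -0.000 x + 0.041 z + 0.0077 normal [ 0.041 -0.008  0.999] disc centre tool x,z [-0.0002 -0.0019] TCP [ 0.5253 -0.1094  0.1361]
[[-1.848e-01 -4.000e-04  9.828e-01  5.253e-01]
 [-9.828e-01  8.000e-04 -1.848e-01 -1.094e-01]
 [-7.000e-04 -1.000e+00 -6.000e-04  1.361e-01]
 [ 0.000e+00  0.000e+00  0.000e+00  1.000e+00]]
socket [ 0.52217259 -0.1086212   0.13608533] shift tool cm [ 0.19 -0.   -0.08] bottom z 0.09635820370952655
[-0.35104461  0.09288449 -2.38302324]
```

```bash
python3 -m inch '0.2 0 -0.1 0;0.2 1 -0.1 0;0.2 2 -0.1 0;0.2 2.4 -0.1 0;0.2 2.8 -0.1 0;0.2 3 -0.1 0;0.2 3 -0.1 0'
```

```text
t: 12.78
eef_pos: [0.5226, -0.1117, 0.1058]
eef_rot: [-0.452, 0.546, -0.544, 0.451]
contact_force: [-2.3, 3.5, -5.0]
grip_width: 0.376
```

```bash
python3 -m inch '0 0.2 0 0;0 0.4 0 0;0 0.6 0 0;0 0.7 0 0;0 0.7 0 0;0 0.7 0 0'; python3 tilt.py
```

```text
t: 13.52
eef_pos: [0.5226, -0.1117, 0.0991]
eef_rot: [-0.451, 0.546, -0.544, 0.451]
contact_force: [-4.1, 4.2, -1.6]
grip_width: 0.375
n 5769 plane tool y = 0.002 x + 0.052 z + 0.0076 normal [ 0.054 -0.012  0.998] disc centre tool x,z [ 0.0001 -0.0019] TCP [ 0.5226 -0.1117  0.0991]
```

```bash
python3 -m inch '-0.1 0 -0.15 0;-0.1 0 -0.15 0;-0.1 0.2 -0.15 0;-0.1 0.2 -0.15 0;-0.1 0.2 -0.15 0'; python3 tilt.py
```

```text
t: 14.2
eef_pos: [0.5224, -0.1114, 0.0974]
eef_rot: [-0.451, 0.545, -0.545, 0.451]
contact_force: [-4.6, 1.8, 3.0]
grip_width: 0.375
n 5750 plane tool y = 0.000 x + 0.051 z + 0.0075 normal [ 0.05  -0.01   0.999] disc centre tool x,z [ 0.0002 -0.0018] TCP [ 0.5224 -0.1115  0.0974]
```

```bash
python3 -m inch '0 0 0 0;0 0 0 0;0 0 0 0;0 -0.3 -0.1 0;0 -0.3 -0.1 0' 5; python3 tilt.py
```

```text
t: 14.88
eef_pos: [0.5218, -0.1113, 0.1006]
eef_rot: [0.451, -0.545, 0.545, -0.451]
contact_force: [0.4, 0.9, 0.7]
grip_width: 0.587
n 5571 plane tool y = 0.000 x + 0.045 z + 0.0099 normal [ 0.043 -0.008  0.999] disc centre tool x,z [ 0.0005 -0.0016] TCP [ 0.5218 -0.1113  0.1005]
```

```bash
python3 -m inch '0 0 -0.1 0;0 0 -0.1 0;0 0 -0.1 0;0 0 -0.1 0;0 0 -0.1 0;0 0 -0.1 0' 2 70; python3 tilt.py
```

```text
t: 15.68
eef_pos: [0.5208, -0.111, 0.1003]
eef_rot: [0.451, -0.545, 0.545, -0.451]
contact_force: [1.3, -0.1, 2.3]
grip_width: 0.374
n 5915 plane tool y = -0.001 x + 0.037 z + 0.0103 normal [ 0.036 -0.006  0.999] disc centre tool x,z [-0.0002 -0.0009] TCP [ 0.5208 -0.111   0.1003]
```

Now press down 8 mm, in steps.

```bash
python3 -m inch '0 0.2 0 0;0 0.4 0 0;0 0.6 0 0;0 0.7 0 0;0 0.7 0 0;0 0.7 0 0'; python3 tilt.py;  python3 -m inch '0 0.2 0 0;0 0.4 0 0;0 0.4 0 0;0 0.4 0 0'; python3 tilt.py
```

```text
t: 16.48
eef_pos: [0.5208, -0.1111, 0.0936]
eef_rot: [0.451, -0.545, 0.545, -0.451]
contact_force: [0.1, 0.1, 6.6]
grip_width: 0.369
n 5915 plane tool y = -0.001 x + 0.040 z + 0.0102 normal [ 0.039 -0.007  0.999] disc centre tool x,z [-0.0005 -0.0009] TCP [ 0.5209 -0.1111  0.0936]
t: 17.02
eef_pos: [0.5212, -0.1112, 0.0924]
eef_rot: [0.45, -0.544, 0.546, -0.451]
contact_force: [-4.4, 1.8, 34.0]
grip_width: 0.37
n 5921 plane tool y = -0.000 x + 0.042 z + 0.0102 normal [ 0.039 -0.007  0.999] disc centre tool x,z [-0.     -0.0011] TCP [ 0.5212 -0.1111  0.0924]
```

```bash
python3 -m inch '0 -0.15 0 0;0 -0.15 0 0;0 -0.15 0 0;0 -0.15 0 0'; python3 - <<'E'
from tilt import *
tilt(); im=grab('top'); P=cloud(im); z=P[...,2]; o=robot.observe(); print(o['contact_force'],o['t'],max(abs(o['joint_velocities'])))
cv2.imwrite('pics/t2.png',cv2.resize(im['pixels'][120:300,160:460],None,fx=2.6,fy=2.6,interpolation=cv2.INTER_CUBIC))
hsv=cv2.cvtColor(im['pixels'],cv2.COLOR_BGR2HSV)
m=(hsv[...,0]>3)&(hsv[...,0]<20)&(hsv[...,1]>150)&(z>.07)&(z<.1)&(abs(P[...,0]-.48)<.06)&(abs(P[...,1]+.22)<.05)
print(m.sum(),P[m].mean(0) if m.any() else None)
E
```

```text
t: 17.58
eef_pos: [0.5211, -0.1111, 0.0926]
eef_rot: [0.45, -0.544, 0.545, -0.451]
contact_force: [-2.5, 1.4, 20.5]
grip_width: 0.37
n 5917 plane tool y = -0.001 x + 0.040 z + 0.0102 normal [ 0.038 -0.006  0.999] disc centre tool x,z [-0.0001 -0.0007] TCP [ 0.5211 -0.1111  0.0925]
[-3.71334551  1.10643961 20.86447676] 17.675 0.0013096300649404768
28 [ 0.4763495  -0.21554425  0.08016852]
```

View pics/t2.png

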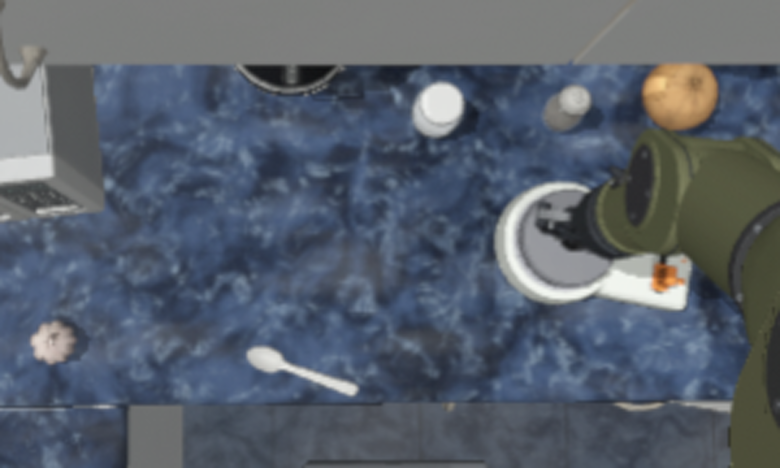

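```bash
python3 -c "
from cell import robot
print(robot.hand_in())"
```

```text
the job is handed in; nothing more can be done
None
```

I handed the job in at about 17.7 s. The slide is home, and the cover is on the pin and held down in the grip. No verdict was reported, so success rests on these checks.

- **Slide:** I pinched it and pulled it about 24.5 mm towards the large dot until it stopped; pulling further moved it no more. The last top picture still shows it at that end.
- **Fitting the cover:** I lowered it over the pin until it sat on the collar. I then opened the fingers so it could settle level, and gripped the knob again at 70 N.
- **Holding it down:** From there it went down about 7.9 mm until it bottomed out at 34 N. I eased off to hold at about 20 N, with the fingers on the knob and the arm at rest.
- **Bystanders:** The last top picture shows the jar, shaker, onion, garlic and spoon where they were. The mug lies outside that crop, so I did not check it, but the arm never went near it.

**Disagreements:**
- **Cover tilt:** The wrist depth camera read a tilt of about 0.04 rad, against a limit of 0.07. It read the same with the cover resting freely on the collar, so I took it as camera bias.
- **Positions:** The top and wrist cameras differed by 3–7 mm, so I aligned the cover by the wrist camera.

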